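Snap the toy box lid shut all round

ROBOT

A 7-joint arm with a two-finger parallel gripper is mounted at the origin on the work surface. World frame = base frame: x ahead of the robot, y to its left, z up, the work surface at z = 0. Lengths are in m, angles in rad, forces in N, time in s.
With the tool pointing down it reaches from about 0.35 to 0.9 m from the base axis. Payload 7.2 kg.
Tool frame: the origin (TCP) lies at the very end of the fingers, on their centre line; the grasp point (between the pads) lies 19 mm behind it; z points along the fingers, y is the line along which they close (so a half turn about z gives the same grasp; the last joint's range is limited). The gripper opens to 88 mm and grips with 3 to 60 N. Pads are 20 mm wide; open, the fingers measure 115 mm over their backs; the gripper's body (75 mm by 178 mm) begins 61 mm behind the grasp point.
Start: joints at [-1.292, 0.411, -0.013, 1.596, 0.006, 1.134, -0.082], TCP at [0.212, 0.588, 0.196] pointing down, gripper open.
Joint ranges: [-2.95, 2.95], [-0.29, 1.99], [-1.47, 1.44], [0.14, 2.54], [-1.03, 4.17], [0.13, 1.85], [-2.86, 2.86]. Speed limits (rad/s): [2.39, 2.39, 3.01, 3.01, 3.14, 3.14, 3.14].

INTERFACE

Orientations are given as a rotation vector (axis times angle).
In Python, from workcell import monitor, snapshot, order, spotter gives the robot as it stands.
- The arm moves only by the tool arm_command, never from a script. Its argument "steps" is a list that holds one entry, the list of rows, each a list of 4 numbers: the shift along the tool's x, y, z in m, then the turn about the tool's z in rad. In form: [[[x, y, z, spin], ...]]. A call has 1 to 10 rows; each row is the pose to reach, as a shift and turn from the pose commanded when the call began, along the tool's axes at that moment; what a row does not reach only later rows make up. A row lasts 1/8 s, in which the tool goes at most 62.5 mm and 10.7 degrees, less where a joint would pass 70% of its speed; a pose out of reach is approached as far as the arm can. A call with a gripper value outside its range is refused whole. "hand" is the opening, from -1 (shut) to 1 (fully open), so that 0 is half open, set as the call begins (left out, the last holds). The fingers move at their own pace and stop on an object; "squeeze" is the grip in N (left out, the last holds). Time passes only in rows, so rows that repeat a pose let the fingers close. It gives the time, the measured TCP pose, the force, the opening and the grip force at its end, in the units of the state.
- monitor.get_state(): the state, without advancing time (a new reading comes with each control period).
- snapshot(name): name is "side" or "top"; returns a dict with "color" (420x560x3 uint8, red, green, blue), "fx", "fy", "cx", "cy" (pixels), "extrinsics" (4x4, takes a point from world to camera coordinates). Camera axes: x right, y down, z forward; pixel columns grow to the right and rows downward; lengths in m; the calibration is good to about 2 mm. A picture is of the moment at which its call begins. There is no depth.
- order.sign_off(): hands the job in; it is judged then, once.
Trained networks look in a picture, given as the dict that the camera call returned (one of the last four; its "shot" number tells which), for a name from the list of things; names that differ only in an ending like _2 or _b are one class to them, and where a whole thing is asked for, a point or a joint stands for the part that bears it (a point fixed in the world has none). Each returns a list of dicts, best first, with "confidence" (0 to 1); they miss things now and then, are a little off and sometimes report something else, mostly with a low value. They report only what shows in the picture. A call takes as long as a camera call.
- spotter.boxes_of(picture, query): "rect" ([centre column, centre row, width, height] in pixels, round what is visible of it).
The state is a dict: "time": time; "joint_positions": joint angles; "joint_vel": joint speeds; "joint_torque": joint torques, N m; "eef_pos": TCP position; "tool_rot": TCP orientation; "ft_force": force on the tool from outside, world axes, zero at the start; "moment": the same for the moment, N m; "width": finger opening in m; "grip_force": force on a finger pad.
Only numpy, scipy, OpenCV 4.12 (cv2) and the standard library are available. Lean on these libraries where they do the work, as an engineer would, in place of code of your own. Each camera call takes 0.05 s, during which the arm holds its last target. There are 200 camera calls.

TASK

The teal lid lies on the clear toy box but is not snapped on. Press down around its rim with the fingertips, section by section, until all six sections have clicked fully down, then leave the box standing about where it stood. Do not pick the box up, tip it or shove it along, and leave the other toys where they are.

Things in the scene. Friction and masses are not known exactly. Their poses are not given: they have to be found in the camera images.
- toy_box: Clear plastic toy box, coloured blocks inside, teal lid, loose on the shelf, 0.5 to 1 kg. Origin: centre of its underside, z up, x across its short side, y along its long side. Walls 134 (x) by 194 (y) mm, 74 mm high; 148 by 208 mm over the lid's rim. The rim is flat, 18 mm wide, parted by 1 to 2 mm gaps into six sections, two on each long side, one on each short side. Top of a section above the underside: 86 mm up, 80 mm shut.
- lid_middle (a point): Centre of the lid's sunk see-through middle, on its top face, 72 mm above the box's underside; 114 by 174 mm. It is down already and cannot move. Around it each rim section moves on its own straight down 6 mm: it resists with about 9 N at first (press with 10 to 15 N), gives way halfway, then clicks down and stays; let go above halfway it springs up. An orange seal shows below a section that is up.
- rim_front_left (a joint): Lid rim section on half of the -x long side, towards +y of toy_box, about 103 mm long, 18 mm wide; centre of its top at x -65, y +52 mm in toy_box's frame. Value in m: 0 = up, 0.006 = clicked shut.
- rim_front_right (a joint): Lid rim section on half of the -x long side, towards -y of toy_box, about 103 mm long, 18 mm wide; centre of its top at x -65, y -52 mm in toy_box's frame. Value in m: 0 = up, 0.006 = clicked shut.
- rim_back_left (a joint): Lid rim section on half of the +x long side, towards +y of toy_box, about 103 mm long, 18 mm wide; centre of its top at x +65, y +52 mm in toy_box's frame. Value in m: 0 = up, 0.006 = clicked shut.
- rim_back_right (a joint): Lid rim section on half of the +x long side, towards -y of toy_box, about 103 mm long, 18 mm wide; centre of its top at x +65, y -52 mm in toy_box's frame. Value in m: 0 = up, 0.006 = clicked shut.
- rim_end_left (a joint): Lid rim section on the +y short side of toy_box, about 110 mm long, 18 mm wide; centre of its top at x 0, y +95 mm in toy_box's frame. Value in m: 0 = up, 0.006 = clicked shut.
- rim_end_right (a joint): Lid rim section on the -y short side of toy_box, about 110 mm long, 18 mm wide; centre of its top at x 0, y -95 mm in toy_box's frame. Value in m: 0 = up, 0.006 = clicked shut.
- cup_tower: Bystander: three upside-down stacking cups, red, yellow, green, as one tower, 84 mm wide, 145 mm high; origin: centre of its underside.
- cup: Bystander: upside-down orange cup, 72 mm wide, 52 mm high, its near side 20 to 55 mm from the rim at the box's -y end; origin: centre of its underside.
- whale: Bystander: blue bath whale, about 125 mm long, 85 mm over its fins, 70 mm high, beside the box's +x long side; origin: under its middle, tail to +x.
- toy_drill: Bystander: wooden toy drill lying on its side, 175 mm long (x), its handle to +y, 46 mm high; origin: under the middle of its barrel.
- pot: Bystander: aluminium toy pot, 120 mm wide without its handles, 70 mm high; origin: centre of its underside.
- toy_car: Bystander: wooden toy car, 105 mm long (x), 72 mm wide, 63 mm high; origin: centre of its underside.

How it is judged:
By the outcome, as a careful person would: the job done as asked, in the order asked, and still so for the second after the job is handed in, with the robot touching nothing.
It also fails if it takes over 51 s, if anything falls off the work surface, if the arm or the gripper's body presses on something with over 40 N, if the wrist force passes 120 N, or if a joint passes its speed limit or range.

## Working session

There is one attempt and no reset: what is moved stays moved. The work goes in short steps, Python scripts to look and compute and a tool call to move; the robot and the scene stay as the last step left them, time stands still between calls to the robot, and variables do not carry over. Pictures are saved under pics/ and viewed, at most 10 in all, crops included, and the job is handed in when it is done.

Besides the shell and the picture viewer there is one more tool, called by a JSON object that holds its "fn" and its "kwargs". arm_command: Moves the arm, as the interface text tells. Its arguments: {"type":"object","properties":{"steps":{"type":"array"},"hand":{"type":"number"},"squeeze":{"type":"number"}},"required":["steps"]}

```bash
mkdir -p pics; cat > h.py <<'E'
import numpy as np, cv2
from workcell import monitor, snapshot, order, spotter
def save(p,n): cv2.imwrite('pics/'+n,p['color'][:,:,::-1])
def P(p,X):
    X=np.atleast_2d(X); c=(p['extrinsics']@np.c_[X,np.ones(len(X))].T)[:3]
    return np.c_[p['fx']*c[0]/c[2]+p['cx'],p['fy']*c[1]/c[2]+p['cy']]
def ray(p,uv,z):
    E=np.array(p['extrinsics']);R,t=E[:3,:3],E[:3,3]
    o=-R.T@t; d=R.T@np.array([(uv[0]-p['cx'])/p['fx'],(uv[1]-p['cy'])/p['fy'],1])
    return o+d*(z-o[2])/d[2]
E
python3 - <<'E'
from h import *
np.set_printoptions(precision=3,suppress=True)
s=monitor.get_state();print(s)
for n in('top','side'):
    p=snapshot(n);save(p,n+'0.png');print(n,p['fx'],p['cx'],p['cy'],np.array(p['extrinsics']))
    for q in('toy_box','cup','whale','cup_tower','pot','toy_car','toy_drill'):
        print(q,[(np.round(b['rect']),round(b['confidence'],2)) for b in spotter.boxes_of(p,q)[:2]])
E
```

```text
{'time': 0.0, 'joint_positions': array([-1.292,  0.412, -0.013,  1.597,  0.006,  1.134, -0.082]), 'joint_vel': array([ 0.001, -0.001,  0.   , -0.001, -0.002, -0.001, -0.   ]), 'joint_torque': array([ -0.   , -58.795,   0.642, -29.107,  -0.054,   0.018,   0.   ]), 'eef_pos': array([0.212, 0.587, 0.195]), 'tool_rot': array([-0.542, -3.094,  0.002]), 'ft_force': array([-0.202,  1.253, -0.682]), 'moment': array([-0.034, -0.023,  0.027]), 'grip_force': 0.0, 'width': 0.08754447771881392}
top 531.2051586990588 278.2782494376024 207.12655529350718 [[ 0.002 -1.     0.018 -0.011]
 [-0.995 -0.004 -0.098  0.577]
 [ 0.098 -0.018 -0.995  1.4  ]
 [ 0.     0.     0.     1.   ]]
toy_box [(array([320., 219.,  85.,  66.]), 0.82)]
cup [(array([384., 219.,  27.,  28.]), 0.57), (array([320., 218.,  91.,  67.]), 0.22)]
whale [(array([292., 166.,  47.,  34.]), 0.58)]
cup_tower [(array([ 99., 256.,  43.,  27.]), 0.65)]
pot [(array([441., 187.,  71.,  50.]), 0.87)]
toy_car [(array([116., 186.,  32.,  40.]), 0.92), (array([440., 188.,  69.,  50.]), 0.73)]
toy_drill [(array([470., 271.,  56.,  67.]), 0.77), (array([344., 240.,  37.,   6.]), 0.47)]
side 451.5051510334755 273.54198694609227 204.88717493795508 [[ 0.991 -0.131  0.006 -0.599]
 [-0.079 -0.639 -0.765  0.105]
 [ 0.104  0.758 -0.644  1.16 ]
 [ 0.     0.     0.     1.   ]]
toy_box [(array([259., 247.,  83.,  90.]), 0.93)]
cup [(array([268., 313.,  36.,  37.]), 0.76), (array([258., 248.,  86.,  95.]), 0.26)]
whale [(array([309., 225.,  40.,  40.]), 0.83)]
cup_tower [(array([213., 121.,  20.,  46.]), 0.83), (array([235., 257.,  13.,  37.]), 0.4)]
pot [(array([319., 362.,  65.,  86.]), 0.63)]
toy_car [(array([267., 133.,  32.,  26.]), 0.67)]
toy_drill [(array([204., 402.,  94.,  36.]), 0.83)]
```

View pics/top0.png

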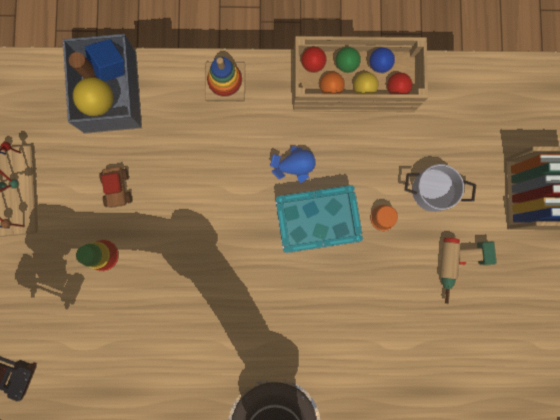

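View pics/side0.png

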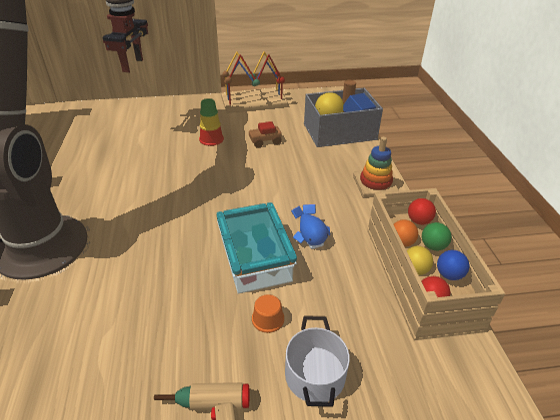

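The top view shows the box near (320,219), slightly turned. The whale is at (295,163) and the cup at (384,217). In both views the lid rim is clear of other toys. Next I fit the box pose.

```bash
cat > fit.py <<'E'
from h import *
from scipy.optimize import minimize
np.set_printoptions(precision=4,suppress=True)
def rect(x,y,a,z=.086,hx=.074,hy=.104):
    c,s=np.cos(a),np.sin(a)
    return np.array([[x+c*u-s*v,y+s*u+c*v,z] for u,v in((hx,hy),(hx,-hy),(-hx,-hy),(-hx,hy))])
def mask(p):
    hsv=cv2.cvtColor(p['color'],cv2.COLOR_RGB2HSV)
    m=cv2.inRange(hsv,(80,70,50),(100,255,255))
    m=cv2.morphologyEx(m,cv2.MORPH_CLOSE,np.ones((3,3)))
    n,l,st,ce=cv2.connectedComponentsWithStats(m); k=1+np.argmax(st[1:,4])
    cs,_=cv2.findContours((l==k).astype(np.uint8),cv2.RETR_EXTERNAL,cv2.CHAIN_APPROX_NONE)
    return cv2.convexHull(cs[0])
def fit(names=('top','side')):
    ps=[snapshot(n) for n in names]; hs=[mask(p) for p in ps]
    r=cv2.minAreaRect(np.array([ray(ps[0],h[0],.086)[:2] for h in hs[0]],np.float32)); print(r)
    S=8
    tg=[]
    for p,h in zip(ps,hs):
        m=np.zeros((420*S//4,560*S//4),np.uint8)
        cv2.fillPoly(m,[np.int32((h+.5)*S/4)],1); tg.append(m)
    def cost(q,tg=tg,ps=ps):
        t=0
        for p,m in zip(ps,tg):
            w=np.zeros_like(m); cv2.fillPoly(w,[np.int32(np.round((P(p,rect(q[0],q[1],q[2]))+.5)*S/4*256))],1,cv2.LINE_8,8)
            t+=np.sum(w!=m)
        return t/100
    a0=np.deg2rad(r[2]); 
    a0=(a0+np.pi/4)%(np.pi/2)-np.pi/4
    out=[]
    for t,p in [(tg,ps)]+[([tg[i]],[ps[i]]) for i in range(len(ps))]:
        o=minimize(cost,[*r[0],a0],args=(t,p),method='Nelder-Mead',options=dict(initial_simplex=np.array([*r[0],a0])+np.array([[0,0,0],[.01,0,0],[0,.01,0],[0,0,.1]])))
        print(o.x,o.fun); out.append(o.x)
    return ps,out
if __name__=='__main__':
    ps,o=fit(); q=o[0]
    ims=[]
    for p in ps:
        im=np.ascontiguousarray(p['color'][:,:,::-1]); u=P(p,rect(*q)); c=u.mean(0).astype(int)
        k=6; im=cv2.resize(im[c[1]-50:c[1]+50,c[0]-65:c[0]+65],None,fx=k,fy=k,interpolation=cv2.INTER_CUBIC)[:, :780]
        f=lambda w:np.int32((w-c+[65,50]+.5)*k)
        cv2.polylines(im,[f(u)],True,(0,0,255),1); ims.append(cv2.resize(im,(390,300)))
    cv2.imwrite('pics/fit.png',np.hstack(ims))
    R=cv2.Rodrigues(monitor.get_state()['tool_rot'])[0]; print(R)
E
python3 fit.py
```

```text
((0.5427068471908569, -0.11198258399963379), (0.14659126102924347, 0.20539958775043488), 8.777427673339844)
[ 0.5423 -0.1135  0.1526] 16.27
[ 0.5423 -0.1118  0.1457] 5.14
[ 0.5425 -0.12    0.1554] 6.38
[[-0.9405  0.3399  0.    ]
 [ 0.3399  0.9405  0.0001]
 [-0.      0.0001 -1.    ]]
```

View pics/fit.png

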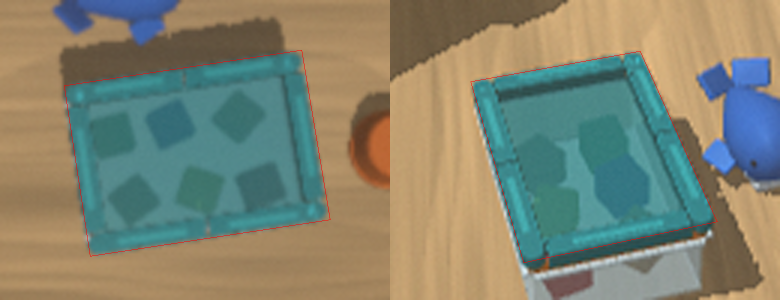

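The top fit is reliable: box at (0.5423, -0.112), yaw 0.149. The side fit is biased by the rim's visible end face. I close the fingers and travel over.

{"fn": "arm_command", "kwargs": {"steps": [[[-0.03,-0.028,0,-0.05],[-0.08,-0.074,0,-0.1],[-0.125,-0.115,0,-0.16],[-0.17,-0.156,0,-0.22],[-0.215,-0.198,0,-0.28],[-0.26,-0.239,0,-0.34],[-0.305,-0.28,0,-0.4],[-0.35,-0.322,0,-0.46],[-0.395,-0.363,0,-0.496],[-0.43,-0.395,0,-0.496]]], "hand": -1, "squeeze": 5}}

```text
time: 2.15
eef_pos: [0.4836, 0.0676, 0.1965]
tool_rot: [-0.232, 3.132, 0.0]
ft_force: [0.8, 0.2, 0.4]
width: 0.0004
grip_force: 0.0
```

```bash
cat > go.py <<'E'
from h import *
np.set_printoptions(precision=4,suppress=True)
B=np.array([.5423,-.112]);a=.149;c,s=np.cos(a),np.sin(a);R=np.array([[c,-s],[s,c]])
st=monitor.get_state();T=cv2.Rodrigues(st['tool_rot'])[0]
print('pos',st['eef_pos'],'box',R.T@(st['eef_pos'][:2]-B),'spin need',-np.arctan2(-s*T[0,0]+c*0-c*0+0,1) if 0 else '', 'tool x ang',np.arctan2(T[1,0],T[0,0]),'F',st['ft_force'],st['time'],st['width'])
for n,q in dict(el=(0,.095),fl=(-.065,.052),fr=(-.065,-.052),er=(0,-.095),br=(.065,-.052),bl=(.065,.052)).items():
    w=np.r_[B+R@q,.096]; print(n,w,'tool shift',T.T@(w-st['eef_pos']))
E
python3 go.py
```

```text
pos [0.4836 0.0676 0.1965] box [-0.0314  0.1864] spin need  tool x ang -2.993500421290045 F [0.7767 0.1648 0.3645] 2.15 0.0004146316273071096
el [ 0.5282 -0.0181  0.096 ] tool shift [-0.0314 -0.0913  0.1005]
fl [ 0.4703 -0.0702  0.096 ] tool shift [ 0.0336 -0.1344  0.1004]
fr [ 0.4857 -0.1731  0.096 ] tool shift [ 0.0335 -0.2384  0.1004]
er [ 0.5564 -0.2059  0.096 ] tool shift [-0.0315 -0.2813  0.1005]
br [ 0.6143 -0.1538  0.096 ] tool shift [-0.0965 -0.2383  0.1006]
bl [ 0.5989 -0.0509  0.096 ] tool shift [-0.0964 -0.1343  0.1006]
```

{"fn": "arm_command", "kwargs": {"steps": [[[-0.012,-0.035,0.03,0],[-0.025,-0.075,0.065,0],[-0.0315,-0.0913,0.09,0],[-0.0315,-0.0913,0.1,0],[-0.0315,-0.0913,0.106,0],[-0.0315,-0.0913,0.11,0],[-0.0315,-0.0913,0.112,0],[-0.0315,-0.0913,0.113,0],[-0.0315,-0.0913,0.113,0]]]}}

```text
time: 3.28
eef_pos: [0.5274, -0.0153, 0.0833]
tool_rot: [-0.235, 3.132, 0.0]
ft_force: [0.2, 0.7, 0.3]
width: 0.0003
grip_force: 0.0
```

No contact force at z 0.083, so I check the picture.

```bash
python3 go.py|head -2; python3 - <<'E'
from h import *
ims=[]
for n in('top','side'):
    p=snapshot(n); c=P(p,[.542,-.08,.1])[0].astype(int)
    ims.append(cv2.resize(p['color'][c[1]-60:c[1]+60,c[0]-60:c[0]+60,::-1],(400,400),interpolation=cv2.INTER_CUBIC))
cv2.imwrite('pics/c1.png',np.hstack(ims))
E
```

```text
pos [ 0.5274 -0.0153  0.0833] box [-0.0004  0.0979] spin need  tool x ang -2.992109896174985 F [0.1896 0.7046 0.3041] 3.275 0.0003427714081306705
el [ 0.5282 -0.0181  0.096 ] tool shift [-0.0004 -0.0029 -0.0127]
```

View pics/c1.png

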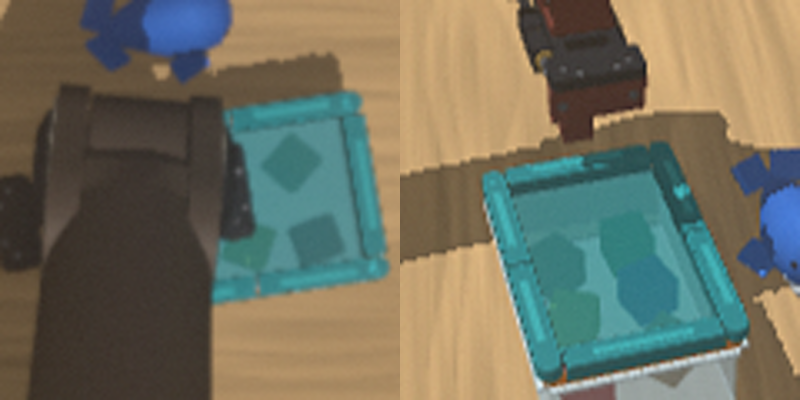

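```bash
python3 - <<'E'
from h import *
np.set_printoptions(precision=4,suppress=True)
from fit import rect
p=snapshot('side'); c=P(p,[.542,-.08,.1])[0].astype(int)
st=monitor.get_state(); print(st['eef_pos'],st['ft_force'],st['joint_vel'])
im=cv2.resize(p['color'][c[1]-50:c[1]+50,c[0]-65:c[0]+65,::-1],(780,600),interpolation=cv2.INTER_CUBIC)
f=lambda w:np.int32((w-c+[65,50]+.5)*6)
for q,col in((rect(.5423,-.112,.149),(0,0,255)),(rect(.5423,-.112,.149,0,.067,.097),(0,255,255))): cv2.polylines(im,[f(P(p,q))],True,col,1)
cv2.circle(im,f(P(p,st['eef_pos']))[0].tolist(),4,(0,255,0),1)
cv2.imwrite('pics/c2.png',im)
E
```

```text
[ 0.5274 -0.0154  0.0832] [-0.4519 -0.5854 -0.9961] [ 0.001   0.0014 -0.0005 -0.0018 -0.0008 -0.0004  0.0004]
```

View pics/c2.png

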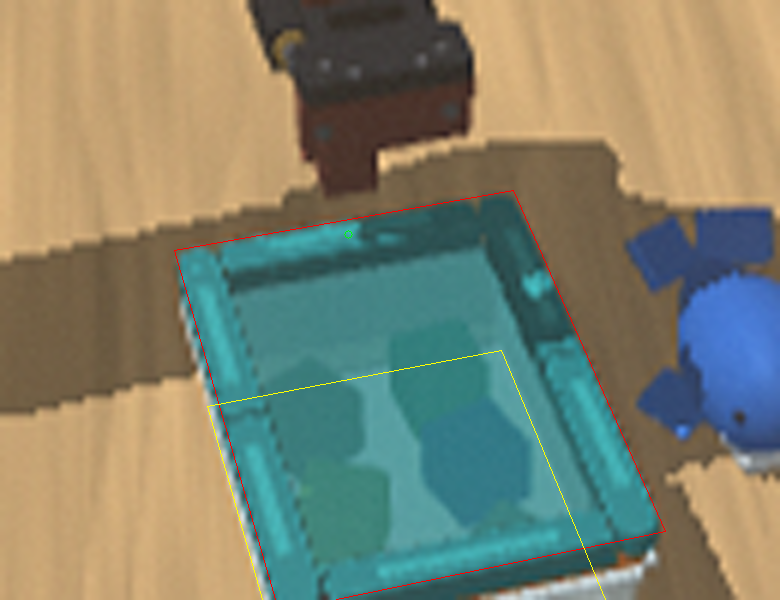

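```bash
python3 - <<'E'
from h import *
p=snapshot('side'); t=np.array([.212,.587,.195]); y=np.array([.34,.94,0])
x=np.array([-.94,.34,0])
pts=[t,t+.05*y,t-.05*y]; u=P(p,pts); print(u)
im=cv2.imread('pics/side0.png')[0:100,70:180]; im=cv2.resize(im,None,fx=5,fy=5,interpolation=cv2.INTER_CUBIC)
for a in u: cv2.circle(im,np.int32((a-[70,0]+.5)*5).tolist(),4,(0,255,0),1)
cv2.imwrite('pics/c3.png',im)
E
```

```text
[[133.94278442  73.85307795]
 [140.47690094  67.83390713]
 [127.07494343  80.17967282]]
```

View pics/c3.png

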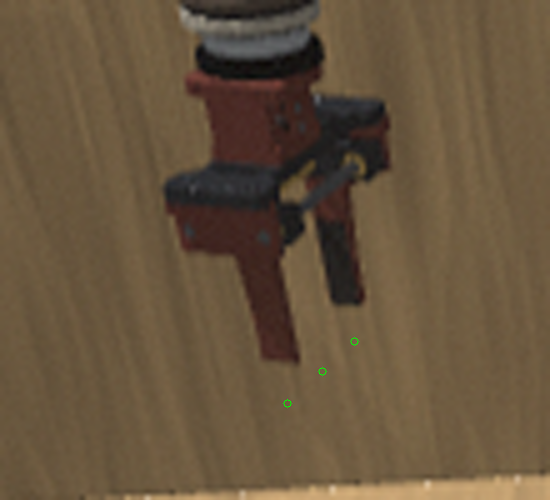

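```bash
python3 - <<'E'
from h import *
np.set_printoptions(precision=1,suppress=True)
t=snapshot('top');p=snapshot('side')
for n,h,a,b in(('cup',.052,(384,219),(268,313)),('pot',.07,(441,187),(319,362)),('car',.06,(116,186),(267,133)),('tower',.145,(99,256),(213,121)),('whale',.07,(292,166),(309,225))):
    X=ray(t,a,h*.6);X[2]=h/2; print(n,P(p,X)[0]-b,X.round(3))
print('base',P(p,[0,0,0]),P(t,[0,0,0]), P(t,[0,0,.3]))
for nm,e,vis in(('start',[.212,.587,.195],(-1.,-7.6)),('now',[.5274,-.0154,.0832],(0,-7.2))):
    e=np.array(e);u=P(p,e)[0]
    for ax in range(3):
        d=np.zeros(3);d[ax]=.01;print(nm,'xyz'[ax],(P(p,e+d)[0]-u)/10)
save(t,'t3.png')
im=t['color'][:,:,::-1]; st=monitor.get_state();c=P(t,st['eef_pos'])[0].astype(int)
T=cv2.Rodrigues(st['tool_rot'])[0]
im=np.ascontiguousarray(cv2.resize(im[c[1]-50:c[1]+50,c[0]-65:c[0]+65],None,fx=6,fy=6,interpolation=cv2.INTER_CUBIC))
pts=[T@np.array([x,y,-.08])+st['eef_pos'] for x,y in((.0375,.089),(.0375,-.089),(-.0375,-.089),(-.0375,.089))]
cv2.polylines(im,[np.int32((P(t,pts)-c+[65,50]+.5)*6)],True,(0,0,255),1)
cv2.imwrite('pics/t4.png',im)
E
```

```text
cup [-3.6 -2.2] [ 0.5 -0.3  0. ]
pot [-0.9  6.4] [ 0.6 -0.4  0. ]
car [-2.   1.3] [0.6 0.4 0. ]
tower [-4.7  2.2] [0.4 0.4 0.1]
whale [-1.8  0.3] [ 0.7 -0.   0. ]
base [[ 40.4 245.8]] [[274.1 426. ]] [[275.6 471.1]]
start x [ 0.3 -0. ]
start y [ 0.  -0.1]
start z [-0.1 -0.3]
now x [ 0.4 -0. ]
now y [-0.  -0.3]
now z [-0.  -0.3]
```

View pics/t4.png

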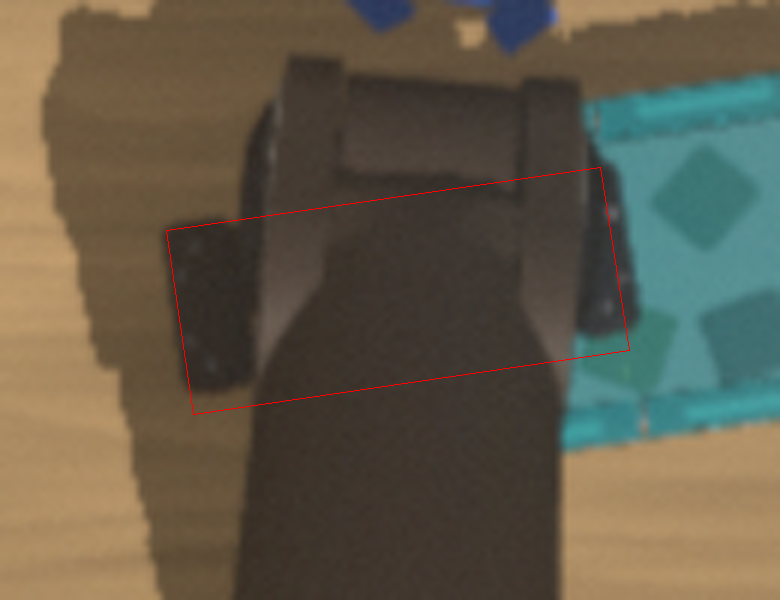

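The gripper's body lines up laterally, so the visible fingertips sit about 20-30 mm higher than the reported TCP. I feel downwards for contact in small steps.

{"fn": "arm_command", "kwargs": {"steps": [[[0,-0.003,0.003,0],[0,-0.003,0.006,0],[0,-0.003,0.009,0],[0,-0.003,0.012,0],[0,-0.003,0.014,0],[0,-0.003,0.016,0],[0,-0.003,0.016,0]]]}}

```text
time: 4.45
eef_pos: [0.5277, -0.0184, 0.0669]
tool_rot: [0.234, -3.133, -0.0]
ft_force: [0.5, -0.5, 0.0]
width: 0.0004
grip_force: 0.0
```

{"fn": "arm_command", "kwargs": {"steps": [[[0,0,0.001,0],[0,0,0.002,0],[0,0,0.003,0],[0,0,0.004,0],[0,0,0.005,0],[0,0,0.005,0]]]}}

```text
time: 5.2
eef_pos: [0.5277, -0.0184, 0.062]
tool_rot: [0.234, -3.133, -0.0]
ft_force: [0.4, -0.3, 0.0]
width: 0.0006
grip_force: 0.0
```

{"fn": "arm_command", "kwargs": {"steps": [[[0,0,0.001,0],[0,0,0.002,0],[0,0,0.003,0],[0,0,0.003,0]]]}}

```text
time: 5.7
eef_pos: [0.5278, -0.0184, 0.0596]
tool_rot: [-0.234, 3.133, 0.0]
ft_force: [-2.2, 0.5, 8.1]
width: 0.0006
grip_force: 4.0
```

```bash
python3 - <<'E'
from h import *
p=snapshot('side'); c=P(p,[.542,-.08,.1])[0].astype(int)
st=monitor.get_state(); print(st['eef_pos'],st['ft_force'])
im=cv2.resize(p['color'][c[1]-50:c[1]+50,c[0]-65:c[0]+65,::-1],(780,600),interpolation=cv2.INTER_CUBIC)
cv2.circle(im,np.int32((P(p,st['eef_pos'])[0]-c+[65,50]+.5)*6).tolist(),4,(0,255,0),1)
cv2.imwrite('pics/c5.png',im)
E
```

```text
[ 0.52783102 -0.01840572  0.05962762] [-2.70797279  0.46854877  7.7867833 ]
```

View pics/c5.png

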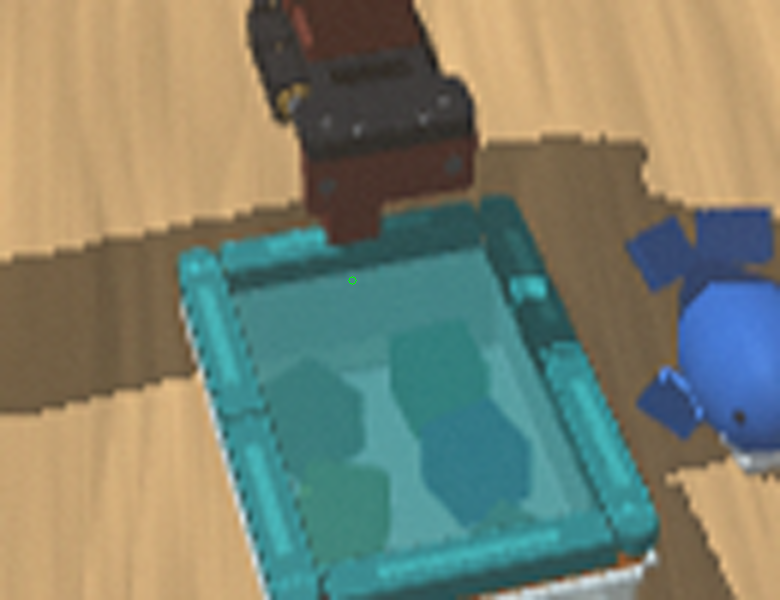

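Contact: 8 N at reported z 0.0596, and the tip is well centred on the end rim. The real tip is therefore about 26 mm above the reported TCP. I press on.

{"fn": "arm_command", "kwargs": {"steps": [[[0,0,0.001,0],[0,0,0.002,0],[0,0,0.003,0],[0,0,0.004,0],[0,0,0.005,0],[0,0,0.005,0]]]}}

```text
time: 6.5
eef_pos: [0.5277, -0.0184, 0.0539]
tool_rot: [0.234, -3.133, 0.0]
ft_force: [-0.5, -0.4, -0.2]
width: 0.0004
grip_force: 0.0
```

{"fn": "arm_command", "kwargs": {"steps": [[[0,0,0.001,0],[0,0,0.0015,0],[0,0,0.0015,0]]]}}

```text
time: 6.88
eef_pos: [0.5279, -0.0184, 0.0537]
tool_rot: [-0.234, 3.132, 0.001]
ft_force: [-5.7, 0.5, 14.0]
width: 0.0003
grip_force: 6.7
```

Shut is firm at 0.0537 with 14 N. Next is front_left.

{"fn": "arm_command", "kwargs": {"steps": [[[0,0,-0.018,0],[0.035,-0.022,-0.018,0],[0.065,-0.043,-0.018,0],[0.065,-0.043,-0.013,0],[0.065,-0.043,-0.009,0],[0.065,-0.043,-0.007,0],[0.065,-0.043,-0.0055,0],[0.065,-0.043,-0.004,0],[0.065,-0.043,-0.0025,0],[0.065,-0.043,-0.001,0]]]}}

```text
time: 8.12
eef_pos: [0.4701, -0.0704, 0.0536]
tool_rot: [0.235, -3.133, -0.0]
ft_force: [-4.6, 1.6, 17.9]
width: 0.0003
grip_force: 8.9
```

{"fn": "arm_command", "kwargs": {"steps": [[[0,0,0.0005,0],[0,0,0.001,0],[0,0,0.001,0]]]}}

```text
time: 8.5
eef_pos: [0.4701, -0.0704, 0.0536]
tool_rot: [-0.234, 3.132, 0.001]
ft_force: [-4.7, 0.6, 16.8]
width: 0.0005
grip_force: 8.3
```

{"fn": "arm_command", "kwargs": {"steps": [[[0,0,-0.016,0],[0,-0.052,-0.016,0],[0,-0.104,-0.016,0],[0,-0.104,-0.012,0],[0,-0.104,-0.009,0],[0,-0.104,-0.007,0],[0,-0.104,-0.005,0],[0,-0.104,-0.003,0],[0,-0.104,-0.001,0],[0,-0.104,-0.0002,0]]]}}

```text
time: 9.75
eef_pos: [0.4856, -0.1725, 0.0535]
tool_rot: [-0.235, 3.132, 0.002]
ft_force: [-5.2, 3.4, 20.1]
width: 0.0006
grip_force: 9.7
```

{"fn": "arm_command", "kwargs": {"steps": [[[0,0,0,0]]]}}

```text
time: 9.88
eef_pos: [0.4856, -0.1725, 0.0536]
tool_rot: [-0.235, 3.132, 0.002]
ft_force: [-3.7, 3.3, 14.2]
width: 0.0003
grip_force: 6.8
```

{"fn": "arm_command", "kwargs": {"steps": [[[0,0,-0.016,0],[-0.033,-0.022,-0.016,0],[-0.065,-0.043,-0.016,0],[-0.065,-0.043,-0.012,0],[-0.065,-0.043,-0.009,0],[-0.065,-0.043,-0.007,0],[-0.065,-0.043,-0.005,0],[-0.065,-0.043,-0.003,0],[-0.065,-0.043,-0.001,0],[-0.065,-0.043,-0.0002,0]]]}}

```text
time: 11.12
eef_pos: [0.556, -0.2061, 0.0537]
tool_rot: [-0.234, 3.133, 0.001]
ft_force: [-4.1, 1.8, 14.3]
width: 0.0004
grip_force: 7.0
```

{"fn": "arm_command", "kwargs": {"steps": [[[0,0,0,0]]]}}

```text
time: 11.25
eef_pos: [0.5559, -0.2061, 0.0537]
tool_rot: [-0.234, 3.133, 0.001]
ft_force: [-2.6, 2.4, 10.5]
width: 0.0004
grip_force: 4.7
```

{"fn": "arm_command", "kwargs": {"steps": [[[0,0,-0.016,0],[-0.033,0.022,-0.016,0],[-0.065,0.043,-0.016,0],[-0.065,0.043,-0.012,0],[-0.065,0.043,-0.009,0],[-0.065,0.043,-0.007,0],[-0.065,0.043,-0.005,0],[-0.065,0.043,-0.003,0],[-0.065,0.043,-0.001,0],[-0.065,0.043,0,0]]]}}

```text
time: 12.5
eef_pos: [0.6138, -0.1547, 0.0537]
tool_rot: [-0.233, 3.133, -0.0]
ft_force: [-4.6, 0.7, 13.7]
width: 0.0006
grip_force: 6.7
```

{"fn": "arm_command", "kwargs": {"steps": [[[0,0,0,0]]]}}

```text
time: 12.62
eef_pos: [0.6138, -0.1547, 0.0538]
tool_rot: [-0.233, 3.133, -0.0]
ft_force: [-3.2, 0.4, 8.3]
width: 0.0003
grip_force: 4.2
```

{"fn": "arm_command", "kwargs": {"steps": [[[0,0,-0.016,0],[0,0.052,-0.016,0],[0,0.104,-0.016,0],[0,0.104,-0.012,0],[0,0.104,-0.009,0],[0,0.104,-0.007,0],[0,0.104,-0.005,0],[0,0.104,-0.003,0],[0,0.104,-0.001,0],[0,0.104,0.0002,0]]]}}

```text
time: 13.88
eef_pos: [0.5986, -0.0521, 0.0536]
tool_rot: [-0.233, 3.133, -0.0]
ft_force: [-6.2, -0.3, 17.7]
width: 0.0002
grip_force: 8.7
```

{"fn": "arm_command", "kwargs": {"steps": [[[0,0,0.0002,0]]]}}

```text
time: 14.0
eef_pos: [0.5986, -0.0522, 0.0537]
tool_rot: [-0.233, 3.133, -0.0]
ft_force: [-4.2, -0.6, 14.4]
width: 0.0002
grip_force: 6.7
```

{"fn": "arm_command", "kwargs": {"steps": [[[0,0,-0.02,0],[0,0,-0.05,0],[0,0,-0.09,0],[0,0,-0.13,0],[0,0.05,-0.13,0],[0.02,0.1,-0.13,0],[0.05,0.15,-0.13,0],[0.09,0.19,-0.13,0],[0.1,0.2,-0.13,0],[0.1,0.2,-0.13,0]]]}}

```text
time: 15.25
eef_pos: [0.4699, 0.1318, 0.1828]
tool_rot: [-0.236, 3.132, 0.0]
ft_force: [0.8, 0.3, 0.5]
width: 0.0008
grip_force: 0.0
```

```bash
python3 - <<'E'
from h import *
from fit import *
ps,o=fit()
ims=[]
for p in ps:
    c=P(p,[.542,-.112,.06])[0].astype(int)
    ims.append(cv2.resize(p['color'][c[1]-55:c[1]+55,c[0]-55:c[0]+55,::-1],(400,400),interpolation=cv2.INTER_CUBIC))
cv2.imwrite('pics/end.png',np.hstack(ims))
E
```

```text
((0.5422763228416443, -0.1113523319363594), (0.14593295753002167, 0.2050480991601944), 8.776549339294434)
[ 0.5419 -0.1177  0.1371] 27.59
[ 0.5426 -0.1129  0.15  ] 5.38
[ 0.5424 -0.1271  0.1523] 7.21
```

View pics/end.png

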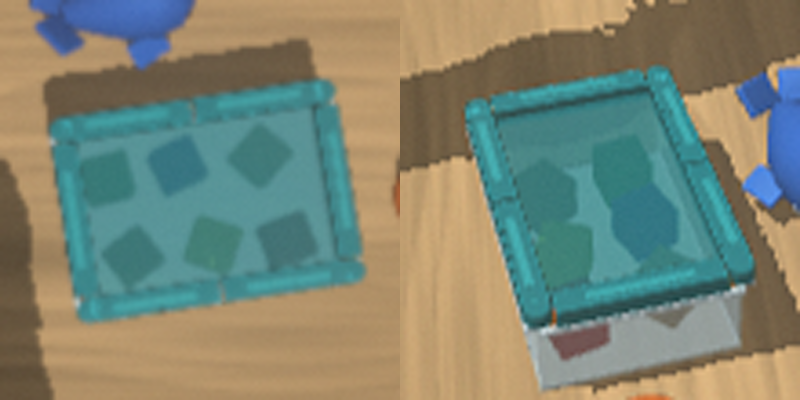

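The last picture shows the rim level all round, with only orange specks at two corner gaps, near (555,315) and (733,285). All six sections met the same hard stop, 6 mm below where contact began, and the box has not moved. I hand it in.

```bash
python3 -c "
from h import *
print(order.sign_off())"
```

```text
the job is handed in; nothing more can be done
None
```

I pressed all six rim sections down to the same firm stop, 6 mm below where contact began, without shifting the box, kept clear of the other toys, and handed the job in at about 15 s; the hand-in gave no verdict.

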